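Strip the trial-fitted outlet stack and lay out its parts

TASK

Take the stack of pipe fittings on the nest apart from the top down, one piece at a time, and set each piece upright in the middle of its own place: the brass plug on the blue plate, the white bush on the plywood board, the grey coupling on the round black mat. Only when the steel disc lies bare, press the nest's yellow lever fully down so that the disc rises from its pocket, then set the disc in the middle of the white tile. At the end all four pieces stand on their places, released and at rest.

Things in the scene. Friction and masses are not known exactly. Their poses are not given: they have to be found in the camera images.
- plug: Loose round brass plug, 24 mm diameter, 28 mm high, about 60 g; top of the stack. Origin at the centre of its underside, z up its axis. It stands on the bush.
- bush: Loose round white plastic bush, 34 mm diameter, 30 mm high, about 40 g; second from the top. Origin at the centre of its underside, z up its axis. It stands on the coupling.
- coupling: Loose round grey plastic coupling, 44 mm diameter (a raised band makes it 45), 34 mm high, about 60 g; third from the top. Origin at the centre of its underside, z up its axis. It stands on the disc. The pieces simply stand on one another, centred to about 2 mm, with nothing holding them together.
- disc: Loose round steel disc, 56 mm diameter, 16 mm thick, about 220 g, with small dark dots round its rim; bottom of the stack. Origin at the centre of its underside, z up its axis. At the start it lies in the nest's pocket, its top flush with the nest's top, so it cannot be gripped; with the lever fully down it stands 14 mm proud of the nest, still held in place by the last 2 mm of the pocket, and can be gripped by its edge from above and lifted straight out.
- nest: Fixed aluminium block 110 x 110 mm, 45 mm high. Origin at the centre of its underside on the bench, z up; the pocket (16 mm deep, 59 mm diameter) is at its middle, directly above the origin. Its lever points along its own -y: a steel arm on a dark bracket at the -y face, ending in a yellow press pad 32 x 32 mm whose middle is at x = 0, y = -138 mm in the nest's frame, top face 67 mm above the bench when up and 37 mm when fully down.
- lever (a joint): Ejector lever of the nest: 0 when up (as at the start), 0.40 rad fully down at its stop. The hinge runs along the nest's x at y = -64 mm, 46 mm above the bench, 75 mm from the middle of the pad. Pressing straight down on the pad takes about 6 to 8 N; the disc rises 3.5 mm per 0.1 rad. It has no return spring: friction holds it, with the disc, where it is left.
- blue_plate: Place of the brass plug: square blue plate 90 x 90 mm. Fixed, level, 8 mm thick; origin at the centre of its underside on the bench, z up (top face at z = 8 mm); a ring 68 mm across is printed round its middle.
- wood_board: Place of the white bush: square bare plywood board 90 x 90 mm. Fixed, level, 8 mm thick; origin at the centre of its underside on the bench, z up (top face at z = 8 mm); a ring 68 mm across is printed round its middle.
- black_mat: Place of the grey coupling: round black rubber mat 90 mm in diameter. Fixed, level, 8 mm thick; origin at the centre of its underside on the bench, z up (top face at z = 8 mm); a ring 68 mm across is printed round its middle.
- white_tile: Place of the steel disc: square white ceramic tile 90 x 90 mm. Fixed, level, 8 mm thick; origin at the centre of its underside on the bench, z up (top face at z = 8 mm); a ring 68 mm across is printed round its middle.
There are look-alikes about, which are no part of the job. What is shaped like the blue_plate but red is not meant. There is more than one size of the disc; the one meant has the size given above.

How it is judged:
By the outcome, as a careful person would: the job done as asked, in the order asked, and still so for the second after the job is handed in, with the robot touching nothing.
It also fails if it takes over 136 s, if anything falls off the work surface, if the arm or the gripper's body presses on something with over 40 N, if the wrist force passes 120 N, or if a joint passes its speed limit or range.

ROBOT

A 6-joint arm with a two-finger parallel gripper is mounted at the origin on the work surface. World frame = base frame: x ahead of the robot, y to its left, z up, the work surface at z = 0. Lengths are in m, angles in rad, forces in N, time in s.
With the tool pointing down it reaches from about 0.35 to 0.725 m from the base axis. Payload 4.3 kg.
Tool frame: the origin (TCP) lies at the very end of the fingers, on their centre line; the grasp point (between the pads) lies 19 mm behind it (grip_depth is the distance from the TCP to the grasp point, in m); z points along the fingers, y is the line along which they close (so a half turn about z gives the same grasp; the last joint's range is limited). The gripper opens to 85 mm and grips with 20 to 120 N. Pads are 22 mm wide; open, the fingers measure 114 mm over their backs; the gripper's body (76 mm by 85 mm) begins 54 mm behind the grasp point. The pads swing forward as they close: fully open they stand 13 mm farther back than shut.
Start: joints at [-1.258, 0.377, 0.081, 1.274, 0, 1.46], TCP at [0.236, -0.524, 0.231] pointing down, gripper open.
Joint ranges: [-2.72, 2.72], [-0.84, 1.66], [-1.02, 1.22], [-1.77, 2.12], [-1.37, 1.28], [-3.14, 3.14]. Speed limits (rad/s): [2.57, 2.57, 3.14, 3.14, 3.14, 3.14].

INTERFACE

Orientations are given as a 3x3 rotation matrix whose columns are the frame's x, y, z axes.
In Python, from plant import * gives the robot as it stands. Calls block until the motion is done:
- movep(position, orientation): joint-space move of the TCP to a pose.
- line_to(position, rot=None, max_speed=0.15): straight line of the TCP; rot=None keeps the orientation; max_speed is the mean speed in m/s.
- set_joints(angles): joint-space move.
- set_gripper(opening): opening from 0.0 (shut) to 1.0 (fully open); the grip force is fixed at half the most; returns when the fingers have stopped.
- dwell(seconds).
- inverse_kinematics(position, orientation): joint angles nearest the present ones, or None.
- camera(name): name is "scene" or "top"; returns a dict with "image" (420x560x3 uint8, red, green, blue), "mtx" (3x3 intrinsics, pixels), "R" (3x3) and "t" (3): a world point X has camera coordinates R X + t. Camera axes: x right, y down, z forward; pixel columns grow to the right and rows downward; lengths in m; the calibration is good to about 2 mm. A picture is of the moment at which its call begins. There is no depth.
A pose or a line that the arm cannot do raises Unreachable and nothing moves.
- close_job(): hands the job in; it is judged then, once.
Readings, each from a call of its own:
- read_time(): time.
- read_joint_positions(): joint angles.
- read_dq(): joint speeds.
- read_joint_efforts(): joint torques, N m.
- read_tool_pos(): TCP position.
- read_tcp_rot(): TCP orientation.
- read_force(): force on the tool from outside, world axes, zero at the start.
- read_wrist_torque(): the same for the moment, N m.
- read_grip_width(): opening from 0.0 (shut) to 1.0 (fully open).
- read_grasp_force(): force on a finger pad.
Only numpy, scipy, OpenCV 4.12 (cv2) and the standard library are available. Lean on these libraries where they do the work, as an engineer would, in place of code of your own. Each camera call takes 0.05 s, during which the arm holds its last target. There are 200 camera calls.

## Working session

There is one attempt and no reset: what is moved stays moved. The work goes in short steps, each a Python script; the robot and the scene stay as the last script left them, time stands still between calls to the robot, and variables do not carry over. Pictures are saved under pics/ and viewed, at most 14 in all, crops included, and the job is handed in when it is done.

```bash
ls; mkdir -p pics
python3 - <<'E'
from plant import *
import cv2,numpy as np
for n in("scene","top"):
    c=camera(n); cv2.imwrite(f"pics/{n}0.png",c["image"][:,:,::-1]); print(n,c["mtx"],c["R"],c["t"],-c["R"].T@c["t"])
print(read_tcp_rot(),read_grip_width(),read_time())
E
```

```text
pics
scene [[477.25881012   0.         280.01954165]
 [  0.         477.25881012 204.73508561]
 [  0.           0.           1.        ]] [[-0.11829211  0.99295566  0.00678409]
 [ 0.85539495  0.10536925 -0.50714574]
 [-0.50428806 -0.05418827 -0.86183361]] [ 0.12986235 -0.38699871  1.34687559] [ 1.02561172 -0.01518494  0.96363691]
top [[525.11316526   0.         283.53105016]
 [  0.         525.11316526 210.28447654]
 [  0.           0.           1.        ]] [[-0.01552016 -0.99985896  0.00641764]
 [-0.9970947   0.01499791 -0.07468081]
 [ 0.07457402 -0.00755806 -0.99718684]] [-0.04634418  0.52269584  1.26720488] [ 0.42595742 -0.04459939  1.3029728 ]
[[ 9.11939031e-01  4.10325319e-01 -5.79643877e-04]
 [ 4.10325687e-01 -9.11937401e-01  1.73399187e-03]
 [ 1.82901836e-04 -1.81913764e-03 -9.99998329e-01]] 0.9999634144450922 0.1
```

View pics/scene0.png

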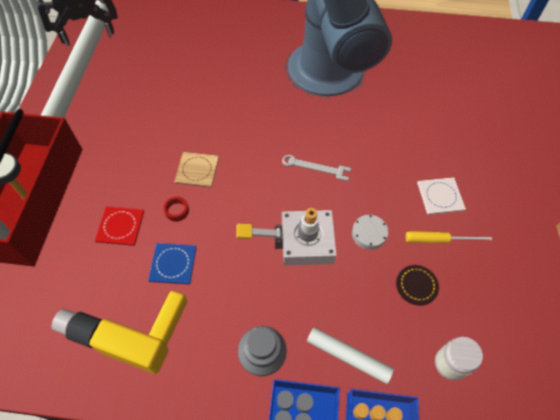

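View pics/top0.png

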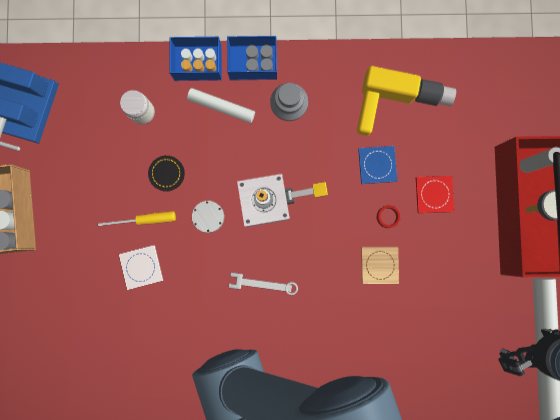

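The scene view shows the stack at (309,228), the nest around it, the lever pad at (244,231), and the plates: blue (173,263), wood (197,168), mat (417,285), tile (441,195). The top view shows the same things at: stack (263,198), pad (320,189), blue (378,165), wood (380,265), mat (167,173), tile (141,267). The loose silver disc next to the nest and the red plate are decoys.

```bash
cat > h.py <<'E'
from plant import *
import cv2,numpy as np
def ray(c,px,z):
    d=c["R"].T@np.linalg.solve(c["mtx"],[px[0],px[1],1.]); o=-c["R"].T@c["t"]
    return o+d*(z-o[2])/d[2]
def proj(c,X):
    p=c["mtx"]@(c["R"]@np.asarray(X,float)+c["t"]); return p[:2]/p[2]
def comp(m,seed,r=6):
    n,l,s,ce=cv2.connectedComponentsWithStats(m.astype(np.uint8))
    x,y=map(int,seed); v=l[y-r:y+r+1,x-r:x+r+1]; v=v[v>0]
    return l==np.bincount(v).argmax()
def bg(im): # not the red bench
    h=cv2.cvtColor(im,cv2.COLOR_RGB2HSV).astype(int)
    return ~(((h[...,0]<8)|(h[...,0]>170))&(h[...,1]>110))
def rect(m):
    k,_=cv2.findContours(m.astype(np.uint8),cv2.RETR_EXTERNAL,cv2.CHAIN_APPROX_NONE)
    return cv2.minAreaRect(max(k,key=cv2.contourArea))
E
cat > m1.py <<'E'
from h import *
S={"scene":dict(blue=(173,263),wood=(197,168),mat=(417,285),tile=(441,195),pad=(244,231),nest=(309,250)),
"top":dict(blue=(378,165),wood=(380,265),mat=(167,173),tile=(141,267),pad=(320,189),nest=(250,210))}
for n in S:
    c=camera(n); im=c["image"]; b=bg(im); h=cv2.cvtColor(im,cv2.COLOR_RGB2HSV)
    yel=(h[...,0]>18)&(h[...,0]<35)&(h[...,1]>140)&(h[...,2]>120)
    for k,s in S[n].items():
        m=comp(yel if k=="pad" else b,s)
        if k=="nest": m=cv2.morphologyEx(m.astype(np.uint8),cv2.MORPH_OPEN,np.ones((21,21)))
        z=dict(pad=.067,nest=.045).get(k,.008)
        r=rect(m); P=np.array([ray(c,p,z)[:2] for p in cv2.boxPoints(r)])
        print(n,k,np.round(r[0],1),"xy",ray(c,r[0],z)[:2].round(4),"sides",[np.linalg.norm(P[i]-P[i-1]).round(3) for i in(0,1)],"ang",np.degrees(np.arctan2(*(P[1]-P[0])[::-1])).round(1)%90)
    x,y=map(int,S[n]["nest"]); 
    br=(h[...,0]>8)&(h[...,0]<28)&(h[...,1]>110)
    m=comp(br,(309,222) if n=="scene" else (263,196),8); print("brass",cv2.boundingRect(m.astype(np.uint8)),ray(c,rect(m)[0],.137))
    px=(309,230) if n=="scene" else (264,198)
    cv2.imwrite(f"pics/{n}c.png",cv2.resize(im[px[1]-45:px[1]+45,px[0]-70:px[0]+50,::-1],None,fx=6,fy=6,interpolation=cv2.INTER_CUBIC))
E
python3 m1.py; python3 -c "
import cv2,numpy as np
a=[cv2.resize(cv2.imread(f'pics/{n}c.png'),(400,300)) for n in('scene','top')]
cv2.imwrite('pics/crops.png',np.hstack(a))"
```

```text
scene blue [171.6 263. ] xy [ 0.6404 -0.2908] sides [np.float64(0.097), np.float64(0.094)] ang 11.199999999999989
scene wood [196.1 169. ] xy [ 0.3913 -0.2894] sides [np.float64(0.1), np.float64(0.095)] ang 7.900000000000006
scene mat [417.  284.5] xy [0.6257 0.2361] sides [np.float64(0.081), np.float64(0.086)] ang 50.099999999999994
scene tile [441.  195.1] xy [0.394  0.2982] sides [np.float64(0.098), np.float64(0.112)] ang 15.400000000000006
scene pad [244.  230.5] xy [ 0.5729 -0.1396] sides [np.float64(0.031), np.float64(0.03)] ang 7.0
scene nest [305. 237.] xy [ 0.5614 -0.0102] sides [np.float64(0.13), np.float64(0.129)] ang 7.0
brass (305, 208, 12, 15) [ 0.55800188 -0.0042929   0.137     ]
top blue [377.4 164.2] xy [ 0.6344 -0.2901] sides [np.float64(0.092), np.float64(0.092)] ang 3.5999999999999943
top wood [380. 265.] xy [ 0.3845 -0.2893] sides [np.float64(0.088), np.float64(0.089)] ang 89.1
top mat [165.8 172.6] xy [0.621  0.2364] sides [np.float64(0.088), np.float64(0.088)] ang 26.200000000000003
top tile [140.6 266.9] xy [0.3892 0.2978] sides [np.float64(0.093), np.float64(0.093)] ang 13.200000000000003
top pad [319.6 189.3] xy [ 0.5669 -0.1402] sides [np.float64(0.031), np.float64(0.031)] ang 8.700000000000003
top nest [263.5 200. ] xy [ 0.5456 -0.0063] sides [np.float64(0.111), np.float64(0.113)] ang 89.2
brass (257, 190, 10, 11) [ 0.54808345 -0.00482189  0.137     ]
```

View pics/crops.png

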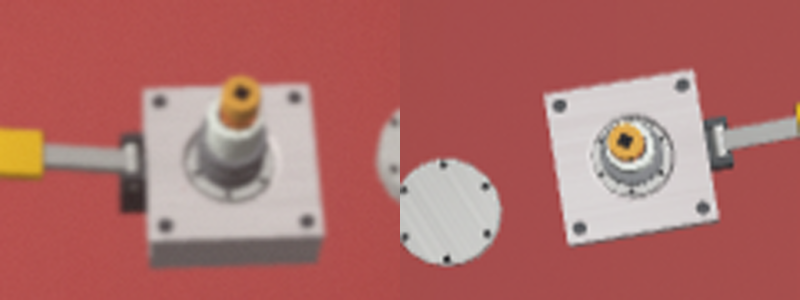

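Crops: the scene view shows the plug's dark centre socket and the four dark corner screws of the nest. The top view shows the same, with the stack centred in the pocket. Next I'll measure the screws, socket and printed rings, all of which lie on top faces at known height.

```bash
cat > m2.py <<'E'
from h import *
P0=dict(blue=(.637,-.2905),wood=(.388,-.2894),mat=(.6235,.236),tile=(.3915,.298))
for n in("scene","top"):
    c=camera(n); im=c["image"]; g=cv2.cvtColor(im,cv2.COLOR_RGB2GRAY).astype(np.float32)
    def near(p,z): 
        h,w=g.shape; v,u=np.mgrid[:h,:w]; o=-c["R"].T@c["t"]
        d=np.stack([u,v,np.ones_like(u)],-1)@np.linalg.inv(c["mtx"]).T@c["R"]; X=o+d*((z-o[2])/d[...,2])[...,None]
        return X[...,:2]
    for k,p in P0.items():
        X=near(p,.008); r=np.hypot(*(X-p).transpose(2,0,1))
        e=cv2.absdiff(g,cv2.medianBlur(im,9).astype(np.float32).mean(-1)); h=cv2.absdiff(im,cv2.medianBlur(im,9)).max(-1)
        q=np.array(p)
        for _ in range(6):
            r=np.hypot(*(X-q).transpose(2,0,1)); m=(abs(r-.034)<.005)&(h>25); pts=X[m]
            A=np.c_[2*pts,np.ones(len(pts))]; s=np.linalg.lstsq(A,(pts**2).sum(1),rcond=None)[0]; q=s[:2]
        print(n,k,q.round(4),"r",np.sqrt(s[2]+q@q).round(4),len(pts))
    # screws: dark blobs on nest top
    X=near((.55,-.006),.045); r=np.hypot(*(X-np.array([.55,-.006])).transpose(2,0,1))
    m=((r>.045)&(r<.075)&(g<115)&(bg(im))).astype(np.uint8)
    nn,l,s,ce=cv2.connectedComponentsWithStats(m)
    for i in range(1,nn):
        if s[i,4]>=3: print(n,"blob",s[i,4],ce[i].round(1),ray(c,ce[i],.045)[:2].round(4))
    X=near(0,.137); r=np.hypot(*(X-np.array([.553,-.0045])).transpose(2,0,1))
    w=np.where(r<.012,np.clip(100-g,0,None),0); yy,xx=np.mgrid[:420,:560]; px=[(w*xx).sum()/w.sum(),(w*yy).sum()/w.sum()]
    print(n,"socket",px,ray(c,px,.137)[:2])
E
python3 m2.py
```

```text
scene blue [ 0.6377 -0.2906] r 0.0344 210
scene wood [ 0.3884 -0.289 ] r 0.0338 5
scene mat [0.6226 0.2371] r 0.0347 196
scene tile [0.3915 0.2985] r 0.0338 47
scene blob 16 [311.  212.5] [ 0.4995 -0.0025]
scene blob 5 [326.8 213.6] [0.498  0.0324]
scene blob 6 [286.2 215.2] [ 0.5129 -0.0563]
scene blob 125 [278.7 237.6] [ 0.5698 -0.0662]
scene blob 7 [288.  252.3] [ 0.6016 -0.0425]
scene blob 7 [330.7 251. ] [0.5877 0.0469]
scene blob 242 [309.5 260. ] [0.6138 0.0041]
scene socket [np.float64(311.0520833333333), np.float64(212.46180555555554)] [ 0.5520928  -0.00369984]
top blue [ 0.6349 -0.2906] r 0.0341 123
top wood [ 0.3846 -0.289 ] r 0.0339 82
top mat [0.6217 0.237 ] r 0.0343 145
top tile [0.3885 0.2991] r 0.0341 95
top blob 8 [278.1 178.1] [ 0.598  -0.0423]
top blob 9 [241.3 184.1] [0.5848 0.0466]
top blob 72 [288.7 196.1] [ 0.554  -0.0671]
top blob 8 [284.5 215. ] [ 0.5086 -0.0563]
top blob 8 [247.5 221. ] [0.4956 0.0326]
top blob 15 [278.  221.1] [ 0.4943 -0.0405]
top blob 5 [267. 223.] [ 0.4901 -0.014 ]
top blob 5 [255. 225.] [0.4857 0.0148]
top blob 5 [261. 224.] [4.879e-01 4.000e-04]
top socket [np.float64(261.0687622789784), np.float64(194.66797642436148)] [ 0.54884214 -0.00386935]
```

```bash
cat >> h.py <<'E'
R=np.array([[0,1,0],[1,0,0],[0,0,-1.]]) # tool down, fingers close along world x
def rz(a): c,s=np.cos(a),np.sin(a); return np.array([[c,-s,0],[s,c,0],[0,0,1]])@R
PL=dict(blue=(.6363,-.2906),wood=(.3865,-.289),mat=(.622,.237),tile=(.390,.2988)); NEST=np.array([.5484,-.0049]); PAD=np.array([.5695,-.1400])
def pick(xy,z,rot=R,op=.75,hi=.2):
    set_gripper(op); movep([*xy,hi],rot); line_to([*xy,z],max_speed=.12)
    print("at",read_tool_pos().round(4),read_force().round(1)); set_gripper(0)
    print("grip",round(read_grip_width(),3),round(read_grasp_force(),1))
    line_to([*xy,hi],max_speed=.12); print("up",round(read_grip_width(),3),read_force().round(1),read_time())
def place(xy,z,rot=R,op=.75,hi=.2):
    movep([*xy,hi],rot); line_to([*xy,z+.015],max_speed=.15); line_to([*xy,z],max_speed=.03)
    print("down",read_tool_pos().round(4),read_force().round(1)); dwell(.2); set_gripper(op); dwell(.1)
    line_to([*xy,hi],max_speed=.15); print("placed",read_time())
E
python3 - <<'E'
from h import *
for n,p in {**PL,"nest":NEST,"pad":PAD}.items():
    for z in(.01,.2):
        print(n,z,[None if (q:=inverse_kinematics([*p,z],rz(a))) is None else np.round(q,2)[[3,4,5]] for a in(0,np.pi)])
pick((.5505,-.0038),.110,op=.6)
E
```

```text
blue 0.01 [array([0.95, 0.  , 1.05]), array([ 0.95,  0.  , -2.09])]
blue 0.2 [array([1.37, 0.  , 1.05]), array([ 1.37,  0.  , -2.09])]
wood 0.01 [array([0.65, 0.  , 0.8 ]), array([ 0.65,  0.  , -2.34])]
wood 0.2 [array([1.13, 0.  , 0.8 ]), array([ 1.13,  0.  , -2.34])]
mat 0.01 [array([0.89, 0.  , 1.84]), array([ 0.89,  0.  , -1.3 ])]
mat 0.2 [array([1.31, 0.  , 1.84]), array([ 1.31,  0.  , -1.3 ])]
tile 0.01 [array([0.66, 0.  , 2.1 ]), array([ 0.66,  0.  , -1.05])]
tile 0.2 [array([1.13, 0.  , 2.1 ]), array([ 1.13,  0.  , -1.05])]
nest 0.01 [array([0.72, 0.  , 1.45]), array([ 0.72,  0.  , -1.7 ])]
nest 0.2 [array([1.17, 0.  , 1.45]), array([ 1.17,  0.  , -1.7 ])]
pad 0.01 [array([0.77, 0.  , 1.22]), array([ 0.77,  0.  , -1.92])]
pad 0.2 [array([1.21, 0.  , 1.22]), array([ 1.21,  0.  , -1.92])]
at [ 0.5511 -0.004   0.1107] [-0.3  1.  -0.3]
grip 0.251 58.7
up 0.249 [-0.5  0.6 -0.5] 5.0917
```

Run:
```python
from h import *
place(PL["blue"],.0093,op=.6)
movep([.45,-.25,.2],R)
for n in("scene","top"): cv2.imwrite(f"pics/{n}1.png",camera(n)["image"][:,:,::-1])
a=cv2.imread("pics/scene1.png")[180:300,130:350]; b=cv2.imread("pics/top1.png")[130:250,220:440]
cv2.imwrite("pics/v1.png",cv2.resize(np.vstack([a,b]),None,fx=2.5,fy=2.5,interpolation=cv2.INTER_CUBIC))
```

```text
down [ 0.6362 -0.2906  0.0101] [-2.6  1.2  6.2]
placed 10.3417
```

View pics/v1.png

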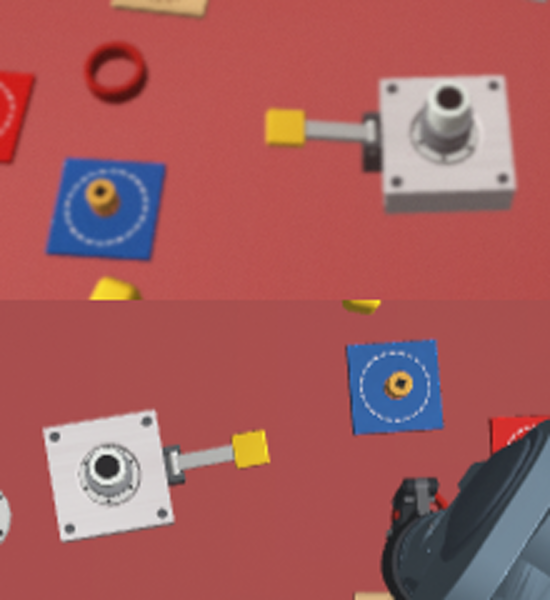

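The plug stands upright inside the blue ring (scene (170,257), top (381,163)). The bush is undisturbed, with its bore at scene (310,219) and top (263,197).

```bash
cat >> h.py <<'E'
def darkc(c,X,rad,f=.5):
    """centroid of the dark bore near X, cast onto the height of X"""
    g=cv2.cvtColor(c["image"],cv2.COLOR_RGB2GRAY).astype(np.float32); p=proj(c,X)
    k=c["mtx"][0,0]/(c["R"]@np.asarray(X,float)+c["t"])[2]*rad; v,u=np.mgrid[:420,:560]
    m=np.hypot(u-p[0],v-p[1])<k; t=g[m].min()+f*(np.percentile(g[m],80)-g[m].min()); w=np.where(m,np.clip(t-g,0,None),0)
    q=np.array([(w*u).sum(),(w*v).sum()])/w.sum(); return q.round(1),ray(c,q,X[2])[:2].round(4)
E
python3 - <<'E'
from h import *
for n in("scene","top"):
    c=camera(n); print(n,"plug",darkc(c,(.6363,-.2906,.036),.010),"bush",darkc(c,(.5505,-.004,.109),.014))
E
```

```text
scene plug (array([169.6, 256.1]), array([ 0.6367, -0.2906])) bush (array([309.3, 218.8]), array([ 0.5514, -0.0055]))
top plug (array([379.9, 162.8]), array([ 0.6333, -0.291 ])) bush (array([262.3, 196.1]), array([ 0.5485, -0.0057]))
```

The plug's known release x gives each camera's x bias: scene about +0.5 mm, top about −2.9 mm. I'll correct for that and carry on with the bush.

```bash
cat >> h.py <<'E'
PL=dict(blue=(.6376,-.2906),wood=(.3877,-.289),mat=(.6233,.237),tile=(.3912,.2988)); NEST=np.array([.5496,-.0049]); PAD=np.array([.571,-.1400])
def look(name):
    for n in("scene","top"): cv2.imwrite(f"pics/{n}_{name}.png",camera(n)["image"][:,:,::-1])
    a=cv2.imread(f"pics/scene_{name}.png")[140:310,130:490]; b=cv2.imread(f"pics/top_{name}.png")[130:300,90:450]
    cv2.imwrite(f"pics/{name}.png",cv2.resize(np.vstack([a,b]),None,fx=1.75,fy=1.75,interpolation=cv2.INTER_CUBIC))
E
python3 - <<'E'
from h import *
pick((.5512,-.0056),.080)
place(PL["wood"],.0093)
movep([.45,-.25,.2],R) 
look("v2")
for n in("scene","top"):
    c=camera(n); print(n,"bush",darkc(c,(*PL["wood"],.038),.014),"coupling",darkc(c,(.550,-.004,.079),.018))
E
```

```text
at [ 0.5519 -0.0059  0.0808] [ 0.6  0.7 -0.3]
grip 0.369 59.4
up 0.371 [ 0.4 -0.2 -0.7] 15.3333
down [ 0.3876 -0.2889  0.0099] [-2.2  2.   9.7]
placed 20.6917
scene bush (array([194.6, 160.7]), array([ 0.3884, -0.2892])) coupling (array([308.4, 225.3]), array([ 0.5504, -0.0059]))
top bush (array([379.7, 267.2]), array([ 0.3802, -0.2828])) coupling (array([262.8, 197.9]), array([ 0.5473, -0.0059]))
```

View pics/v2.png

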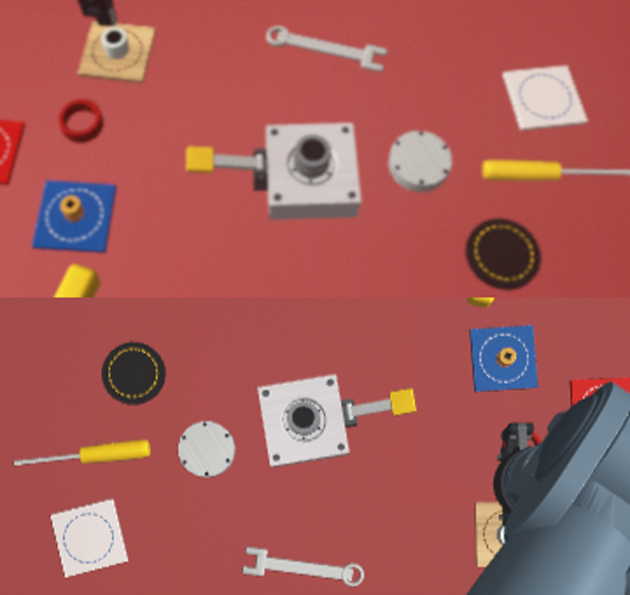

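The bush stands upright in the centre of the wood board (scene (195,161)). The coupling sits bare on the disc at about (0.550, -0.006).

Run:
```python
from h import *
pick((.550,-.0059),.046,op=.9)
place(PL["mat"],.0093,op=.9)
movep([.45,.22,.2],R) 
look("v3")
for n in("scene","top"):
    c=camera(n); print(n,"coupling",darkc(c,(*PL["mat"],.042),.018))
```

```text
at [ 0.5507 -0.006   0.0468] [-0.3  0.3 -0.1]
grip 0.487 60.6
up 0.485 [ 0.1  0.6 -1.4] 25.875
down [0.6231 0.237  0.0098] [-3.3 -1.1  5.1]
placed 31.0083
scene coupling (array([421.7, 277.5]), array([0.6235, 0.2373]))
top coupling (array([162.5, 170.8]), array([0.6204, 0.237 ]))
```

View pics/v3.png

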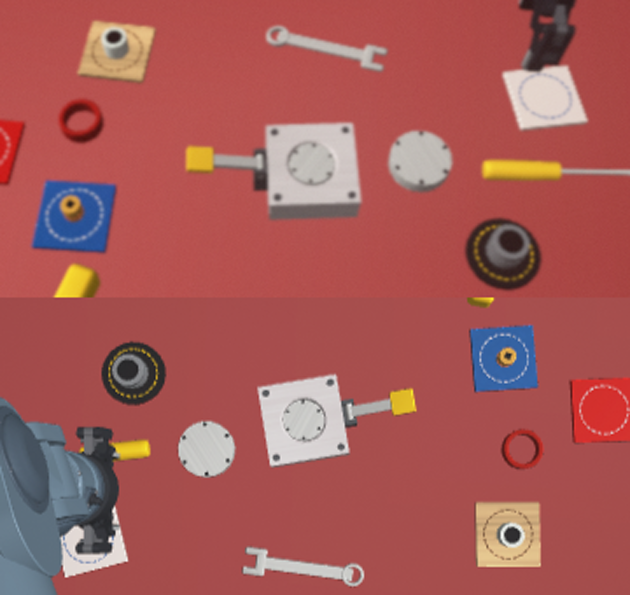

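The coupling stands on the mat ring's centre (scene (422,278)) and the disc is bare. Now the lever.

Run:
```python
from h import *
set_gripper(0); movep([*PAD,.12],R); line_to([*PAD,.072])
for z in list(np.arange(.066,.041,-.006))+list(np.arange(.040,.0285,-.001)):
    line_to([*PAD,z],max_speed=.03); f=read_force()[2]; print(round(z,4),read_tool_pos()[2].round(4),round(f,1))
    if f>25: break
line_to([*PAD,.13]); movep([.45,-.25,.2],R); print(read_time())
for n in("scene","top"):
    im=camera(n)["image"]; x,y=(300,232) if n=="scene" else (275,197)
    cv2.imwrite(f"pics/p{n}.png",cv2.resize(im[y-38:y+38,x-75:x+45,::-1],(600,300) if 0 else (474,300),interpolation=cv2.INTER_CUBIC))
cv2.imwrite("pics/v4.png",np.vstack([cv2.imread(f"pics/p{n}.png") for n in("scene","top")]))
```

```text
0.066 0.0672 2.8
0.06 0.0609 5.1
0.054 0.0544 4.4
0.048 0.0482 3.9
0.042 0.042 5.4
0.04 0.0401 4.2
0.039 0.0391 4.6
0.038 0.0383 6.7
0.037 0.0381 11.3
0.036 0.0379 17.3
0.035 0.0378 22.3
0.034 0.0376 28.5
39.5917
```

View pics/v4.png

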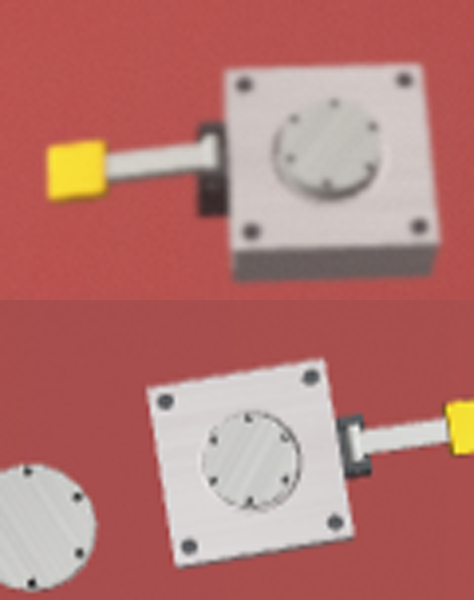

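The disc stands proud of the nest and the lever hit its stop at z ≈ 0.038. Next I'll grip the disc, probing the nest top to find the actual fingertip height.

Run:
```python
from h import *
set_gripper(.75); movep([*NEST,.15],R); line_to([*NEST,.075]); line_to([*NEST,.047],max_speed=.05)
f0=read_force()[2]; print(f0,read_force().round(1))
for z in np.arange(.0462,.034,-.0008):
    line_to([*NEST,z],max_speed=.03); f=read_force()[2]
    if f-f0>4: break
print("contact",z,read_tool_pos().round(4),f)
g=z+.0028; line_to([*NEST,g],max_speed=.03); set_gripper(0)
print("grip",read_grip_width(),read_grasp_force(),read_force().round(1))
line_to([*NEST,g+.01],max_speed=.03); print(read_force().round(1),read_grip_width())
line_to([*NEST,.15]); print(read_force().round(1),read_grip_width(),g,read_time())
```

```text
-0.09906866305889822 [-0.8 -0.2 -0.1]
contact 0.03819999999999998 [ 0.5496 -0.0049  0.0389] 6.114625416151487
grip 0.6183289496764911 66.42787073717045 [-2.3  0.3  5.8]
[ 0.5 -0.7 -2.7] 0.6146575265222433
[ 0.4 -0.2 -2.2] 0.6139553527777033 0.040999999999999974 47.275
```

Run:
```python
from h import *
p=PL["tile"]; movep([*p,.15],R); line_to([*p,.02]); 
f0=read_force()[2]
for z in np.arange(.011,.003,-.0007):
    line_to([*p,z],max_speed=.03); f=read_force()[2]
    if f-f0>3: break
print(z,f0,f,read_tool_pos().round(4)); dwell(.2); set_gripper(.85); dwell(.2); line_to([*p,.2],max_speed=.12)
movep([.45,-.1,.3],R); print(read_time()); look("v5")
for n in("scene","top"):
    c=camera(n); r=None; b=bg(c["image"])
    cv2.imwrite(f"pics/t{n}.png",cv2.resize(c["image"][165:225,410:475,::-1] if n=="scene" else c["image"][237:297,108:173,::-1],None,fx=6,fy=6,interpolation=cv2.INTER_CUBIC))
cv2.imwrite("pics/v6.png",np.hstack([cv2.imread(f"pics/t{n}.png") for n in("scene","top")]))
```

```text
0.006100000000000005 -1.4517291796902572 5.721022876376285 [0.3913 0.2989 0.0068]
55.8167
```

View pics/v5.png

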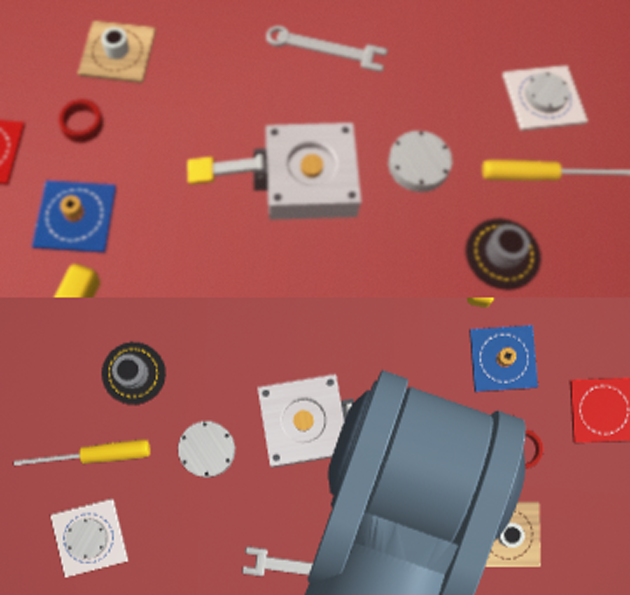

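View pics/v6.png

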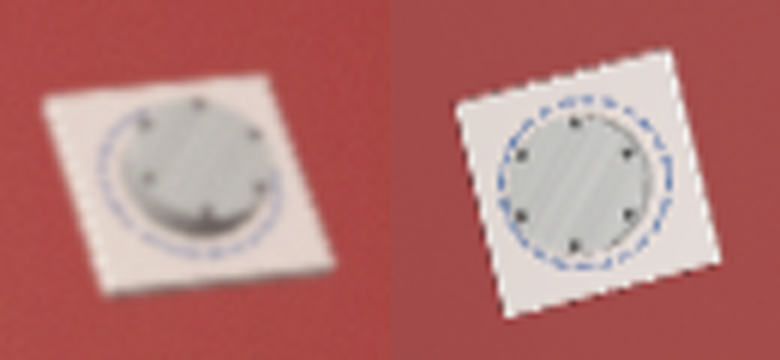

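The disc lies flat on the tile inside the ring: its dot centroid is at about (443.3,190.7) in scene and (138.4,267.3) in top. I'll check that offset against the ring in numbers.

Run:
```python
from h import *
for n,p,ring in(("scene",(443.3,190.7),(.3915,.2985)),("top",(138.4,267.3),(.3885,.2991))):
    q=ray(camera(n),p,.024)[:2]; print(n,q.round(4),(q-ring).round(4))
print(read_time(),read_force().round(1))
```

```text
scene [0.3916 0.299 ] [0.0001 0.0005]
top [0.3886 0.2988] [ 0.0001 -0.0003]
56.1167 [ 1.  -1.3 -0. ]
```

```bash
python3 -c "
from plant import *
print(close_job())"
```

```text
the job is handed in; nothing more can be done
None
```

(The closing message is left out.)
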